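# Find the empty bay by its rocking hatch and push it open

### The job

Three of the four bays in the grey box are full and hold their hatches up from below; the hatch over the empty bay rocks when its ribbed near end is pressed. Press the hatches one after another with the closed fingertips, without forcing one that is held, until you find the one that rocks, then push that one down into its bay until it stands steeply open, 60 degrees or more, and come away. Nothing is to be picked up, and the loose things round the box stay where they are.

Things in the scene. Friction and masses are not known exactly. Their poses are not given: they have to be found in the camera images.
- bay_box: Grey sheet-metal box 216 x 186 mm, 85 mm high, screwed to the table, with four identical dark steel hatches flush in its top, two by two. Origin: centre of its underside, on the table; x to the far side, y to the left, z up (turned a little about z). The frame round the hatches is level with them. Each bay is 72 mm wide and 90 mm long, its floor 4 mm above the table. Nothing outside shows which bay is empty.
- hatch_1 (a joint): Tilt of the near left hatch, rad: 0 = shut, level; grows as its near end dips into the bay and its far edge rises; stop at 1.35. Pivot line along the box's y through x -28, y 43 mm of the box, 83 mm up. The hatch is 66 mm wide, 4 mm thick, and reaches 62 mm from the pivot to its near edge, 22 mm to its far edge. The free hatch stays at any angle it is left at.
- press_1 (a point): Press point of the near left hatch: on its top surface at the ribbed strip, 46 mm from the pivot towards the near edge; moves with the hatch. Pressed here, a free hatch gives way at about 3 N and keeps going; a held one gives no more than 3 mm. Axes as the box's while shut.
- hatch_2 (a joint): Tilt of the near right hatch, rad: 0 = shut, level; grows as its near end dips into the bay and its far edge rises; stop at 1.35. Pivot line along the box's y through x -28, y -43 mm of the box, 83 mm up. The hatch is 66 mm wide, 4 mm thick, and reaches 62 mm from the pivot to its near edge, 22 mm to its far edge. The free hatch stays at any angle it is left at.
- press_2 (a point): Press point of the near right hatch: on its top surface at the ribbed strip, 46 mm from the pivot towards the near edge; moves with the hatch. Pressed here, a free hatch gives way at about 3 N and keeps going; a held one gives no more than 3 mm. Axes as the box's while shut.
- hatch_3 (a joint): Tilt of the far left hatch, rad: 0 = shut, level; grows as its near end dips into the bay and its far edge rises; stop at 1.35. Pivot line along the box's y through x 70, y 43 mm of the box, 83 mm up. The hatch is 66 mm wide, 4 mm thick, and reaches 62 mm from the pivot to its near edge, 22 mm to its far edge. The free hatch stays at any angle it is left at.
- press_3 (a point): Press point of the far left hatch: on its top surface at the ribbed strip, 46 mm from the pivot towards the near edge; moves with the hatch. Pressed here, a free hatch gives way at about 3 N and keeps going; a held one gives no more than 3 mm. Axes as the box's while shut.
- hatch_4 (a joint): Tilt of the far right hatch, rad: 0 = shut, level; grows as its near end dips into the bay and its far edge rises; stop at 1.35. Pivot line along the box's y through x 70, y -43 mm of the box, 83 mm up. The hatch is 66 mm wide, 4 mm thick, and reaches 62 mm from the pivot to its near edge, 22 mm to its far edge. The free hatch stays at any angle it is left at.
- press_4 (a point): Press point of the far right hatch: on its top surface at the ribbed strip, 46 mm from the pivot towards the near edge; moves with the hatch. Pressed here, a free hatch gives way at about 3 N and keeps going; a held one gives no more than 3 mm. Axes as the box's while shut.
- capacitor: Dark blue upright capacitor, 25 mm across, 46 mm high, standing close in front of the box. Loose; not part of the work. Origin at the centre of its underside.
- clamp_knob: Black clamp knob 36 mm wide, 38 mm high, with a pale stud, standing to the right of the box. Loose; not part of the work. Origin at the centre of its underside.
- spare_die: Grey steel die block 28 x 60 x 18 mm to the left of the box. Loose; not part of the work. Origin at the centre of its underside.
- step_gauge: White stepped gauge block 26 x 68 x 24 mm in front of the box. Loose; not part of the work. Origin at the centre of its underside.

How it is judged:
By the outcome, as a careful person would: the job done as asked, in the order asked, and still so for the second after the job is handed in, with the robot touching nothing.
It also fails if it takes over 48 s, if anything falls off the work surface, if the arm or the gripper's body presses on something with over 40 N, if the wrist force passes 120 N, or if a joint passes its speed limit or range.

### The arm

A 6-joint arm with a two-finger parallel gripper is mounted at the origin on the work surface; the furniture and walls round the work are solid. World frame = base frame: x ahead of the robot, y to its left, z up, the work surface at z = 0. Lengths are in m, angles in rad, forces in N, time in s.
With the tool pointing down it reaches from about 0.35 to 0.975 m from the base axis. Payload 4.9 kg.
Tool frame: the origin (TCP) lies between the finger pads; the fingertips stand 25 mm ahead of it and the grasp point (between the pads) lies 6 mm ahead of it; z points along the fingers, y is the line along which they close (so a half turn about z gives the same grasp; the last joint's range is limited). The gripper opens to 85 mm and grips with 20 to 120 N. Pads are 22 mm wide; open, the fingers measure 114 mm over their backs; the gripper's body (76 mm by 85 mm) begins 54 mm behind the grasp point. The pads swing forward as they close: fully open they stand 13 mm farther back than shut.
Start: joints at [-1.353, 0.053, 1.613, -0, 1.476, -0.119], TCP at [0.207, -0.59, 0.256] pointing down, gripper open.
Joint ranges: [-3.01, 3.01], [-1.01, 2.22], [0.06, 2.58], [-1.02, 4.17], [0.09, 2.62], [-3.14, 3.14]. Speed limits (rad/s): [2.57, 2.57, 3.14, 3.14, 3.14, 3.14].

### API

Orientations are given as a unit quaternion [w, x, y, z].
In Python, from plant import manip gives the robot as it stands.
- The arm moves only by the shell command python3 -m inch 'ROWS'. ROWS is JSON, a list of rows, each a list of 3 entries, a list of its own where there are three numbers: the shift along the tool's x, y, z in m, then the turn, a rotation vector about the tool's x, y, z in rad, then the opening, from 0 (shut) to 1 (fully open). A call has 1 to 8 rows; each row shifts and turns the commanded pose from where the row before left it, along the tool's axes as they then stand; what a row does not reach is not made up. A row lasts 1/10 s, in which the tool goes at most 50 mm and 8.59 degrees, less where a joint would pass 70% of its speed; a pose out of reach is approached as far as the arm can. A call with a gripper value outside its range is refused whole. The fingers move at their own pace and stop on an object; the grip force is fixed at half the most. Time passes only in rows, so rows that do not move let the fingers close. It gives the time, the measured TCP pose, the force, the opening and the grip force at its end, in the units of the state.
- manip.state(): the state, without advancing time (a new reading comes with each control period).
- manip.grab_frame(name): name is "scene" or "top" or "wrist"; returns (picture, depth): 384x512x3 uint8, red, green, blue; 384x512 float32, m along the optical axis (not along the pixel's ray), 0 where there is no reading.
- manip.camera_params(name): a dict with "camera_matrix" (3x3 intrinsics, pixels), "k1" (the pictures are not rectified: a ray, as slopes to the right and down, at radius r is drawn at 1 + k1 r^2 times it, then the intrinsics apply), "rvec" (rotation vector, rad) and "tvec" (3), from world to camera coordinates, as OpenCV has them. Camera axes: x right, y down, z forward; pixel columns grow to the right and rows downward; lengths in m; the calibration is good to about 2 mm. A picture is of the moment at which its call begins: read the wrist's pose just before it. camera_params takes no time and is no camera call; for the wrist camera it gives the pose at the moment of the call.
- manip.job_done(): hands the job in; it is judged then, once.
Trained networks look in the newest picture that a camera, given by its name, has taken for a name from the list of things; names that differ only in an ending like _2 or _b are one class to them, and where a whole thing is asked for, a point or a joint stands for the part that bears it (a point fixed in the world has none). Each returns a list of dicts, best first, with "score" (0 to 1); they miss things now and then, are a little off and sometimes report something else, mostly with a low value. They report only what shows in the picture. A call takes as long as a camera call.
- manip.look_for(camera, label): "point" ([x, y, z] in m, in world coordinates, good to about 4 mm: the middle of the surface that is visible of it).
The state is a dict: "time": time; "joint_pos": joint angles; "joint_vel": joint speeds; "joint_efforts": joint torques, N m; "tool_pos": TCP position; "tool_rot": TCP orientation; "contact_force": force on the tool from outside, world axes, zero at the start; "ft_torque": the same for the moment, N m; "gripper_width": opening from 0.0 (shut) to 1.0 (fully open); "grasp_force": force on a finger pad.
Only numpy, scipy, OpenCV 4.12 (cv2) and the standard library are available. Lean on these libraries where they do the work, as an engineer would, in place of code of your own. Each camera call takes 0.05 s, during which the arm holds its last target. There are 200 camera calls.

## Working session

There is one attempt and no reset: what is moved stays moved. The work goes in short steps, Python scripts to look and compute and a shell command to move; the robot and the scene stay as the last step left them, time stands still between calls to the robot, and variables do not carry over. Pictures are saved under pics/ and viewed, at most 10 in all, crops included, and the job is handed in when it is done.

```bash
mkdir -p pics && ls && python3 - <<'E'
from plant import manip
import cv2,numpy as np
for n in ("top","scene"):
    im,d=manip.grab_frame(n); cv2.imwrite(f"pics/{n}0.png",im[:,:,::-1]); np.savez(f"{n}0.npz",im=im,d=d)
    for l in ["bay_box","hatch_1","capacitor","clamp_knob","spare_die","step_gauge","press_1"]:
        print(n,l,[(np.round(r["point"],3).tolist(),round(r["score"],2)) for r in manip.look_for(n,l)][:5])
s=manip.state();print(s["time"],s["tool_pos"],s["tool_rot"],s["gripper_width"])
E
```

```text
pics
top bay_box [([0.472, -0.253, 0.084], 0.57)]
top hatch_1 [([0.425, -0.286, 0.084], 0.98), ([0.531, -0.215, 0.085], 0.81), ([0.52, -0.297, 0.09], 0.68), ([0.437, -0.203, 0.085], 0.61)]
top capacitor [([0.434, -0.206, 0.081], 0.63), ([0.359, -0.152, 0.04], 0.42)]
top clamp_knob [([0.52, -0.398, 0.01], 0.67)]
top spare_die [([0.48, -0.092, 0.022], 0.89)]
top step_gauge [([0.439, -0.204, 0.081], 0.69), ([0.331, -0.241, 0.011], 0.59), ([0.482, -0.091, 0.021], 0.28)]
top press_1 [([0.532, -0.217, 0.083], 0.96), ([0.436, -0.208, 0.08], 0.83), ([0.523, -0.303, 0.083], 0.69), ([0.426, -0.291, 0.089], 0.55)]
scene bay_box [([0.401, -0.25, 0.072], 0.79)]
scene hatch_1 [([0.444, -0.287, 0.084], 0.66), ([0.412, -0.197, 0.087], 0.56)]
scene capacitor [([0.352, -0.157, 0.026], 0.67)]
scene clamp_knob [([0.513, -0.404, 0.011], 0.63)]
scene spare_die []
scene step_gauge []
scene press_1 [([0.414, -0.196, 0.081], 0.65), ([0.445, -0.286, 0.086], 0.47)]
0.8 [ 0.20651184 -0.58987444  0.25632612] [ 1.90781732e-05  9.85858405e-01  1.67580442e-01 -1.46138616e-06] 1.0013537713188712
```

View pics/top0.png

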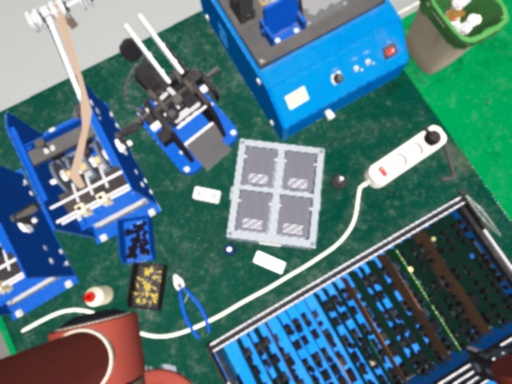

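View pics/scene0.png

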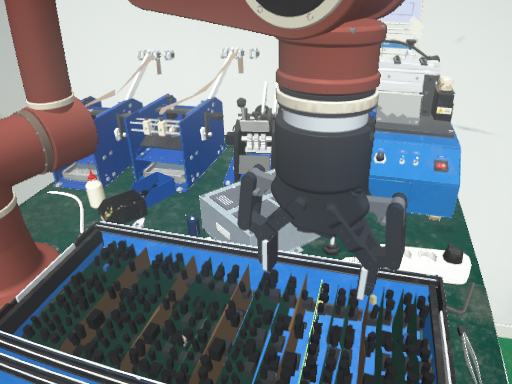

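The top view shows the box at about (278,193), with the hatches' ribbed ends toward the bottom of the image, the capacitor at (229,250), the gauge at (268,261), the die at (207,194) and the knob at (338,181). The scene view shows the gripper above the blue component rack, in front of the box. Next I'll fit the box pose from depth and check the obstacle heights.

```bash
cat > h.py <<'E'
import cv2,numpy as np
from plant import manip
from scipy.spatial.transform import Rotation as R
def world(n,d):
    c=manip.camera_params(n); K=np.array(c["camera_matrix"]);T=cv2.Rodrigues(np.array(c["rvec"],float))[0];t=np.array(c["tvec"]).ravel()
    v,u=np.mgrid[:d.shape[0],:d.shape[1]]
    p=cv2.undistortPoints(np.stack([u,v],-1).reshape(-1,1,2).astype(float),K,np.array([c["k1"],0,0,0.])).reshape(*d.shape,2)
    P=np.dstack([p*d[...,None],d])
    return (P-t)@T
E
python3 - <<'E'
from h import *
z=np.load("top0.npz");im,d=z["im"],z["d"];W=world("top",d)
x,y,h=W[...,0],W[...,1],W[...,2]
m=(abs(h-.085)<.012)&(d>0)&(x>.33)&(x<.62)&(y>-.42)&(y<-.1)
n,l,st,ce=cv2.connectedComponentsWithStats(m.astype(np.uint8)); k=1+np.argmax(st[1:,4]); m=l==k
p=W[m][:,:2].astype(np.float32); print(m.sum(),np.median(h[m]),cv2.minAreaRect(p*1000))
vis=cv2.resize(im[110:280,170:380],None,fx=3.5,fy=3.5,interpolation=cv2.INTER_CUBIC);cv2.imwrite("pics/crop.png",vis[:,:,::-1])
g=d>0
for x0 in np.arange(.1,.8,.05):
  print(round(x0,2),[int(1000*np.percentile(h[q],98)) if (q:=g&(x>=x0)&(x<x0+.05)&(y>=y0)&(y<y0+.05)).sum()>3 else -1 for y0 in np.arange(-.7,0,.05)])
E
```

```text
8126 0.08478685436024003 ((476.9179382324219, -251.72523498535156), (186.1829833984375, 216.2099151611328), 82.92616271972656)
0.1 [-1, 110, 109, 100, 100, 102, 101, 95, 98, 100, 103, 106, 3, 261]
0.15 [108, 99, 109, 335, 96, 98, 100, 99, 98, 106, 109, 109, 10, 432]
0.2 [103, 98, 323, 311, 496, 532, 103, 100, 108, 109, 108, 9, 12, 529]
0.25 [103, 96, 96, 104, 106, 101, 108, 109, 109, 8, 7, 3, 10, 43]
0.3 [109, 100, 98, 101, 99, 109, 109, 102, 12, 25, 7, 3, 2, 41]
0.35 [111, 102, 101, 109, 109, 108, 8, 87, 87, 86, 86, 83, 2, 2]
0.4 [107, 108, 109, 108, 3, 9, 3, 87, 87, 87, 87, 2, 3, 3]
0.45 [11, 108, 4, 3, 3, 14, 3, 87, 88, 87, 87, 20, 20, 2]
0.5 [8, 6, 40, 44, 45, 18, 85, 87, 87, 87, 87, 44, 40, 19]
0.55 [8, 60, 52, 43, 42, 3, 85, 87, 87, 87, 87, 62, 232, 224]
0.6 [7, 62, 60, 3, 3, 3, 69, 118, 139, 146, 19, 175, 186, 191]
0.65 [2, 3, 3, 3, 3, 114, 142, 153, 168, 170, 4, 145, 191, 176]
0.7 [-1, 3, 3, 105, 127, 152, 167, 170, 182, 184, 171, 143, 175, 195]
0.75 [-1, -1, 2, 144, 165, 169, 180, 204, 216, 245, 182, 3, 14, 212]
```

View pics/crop.png

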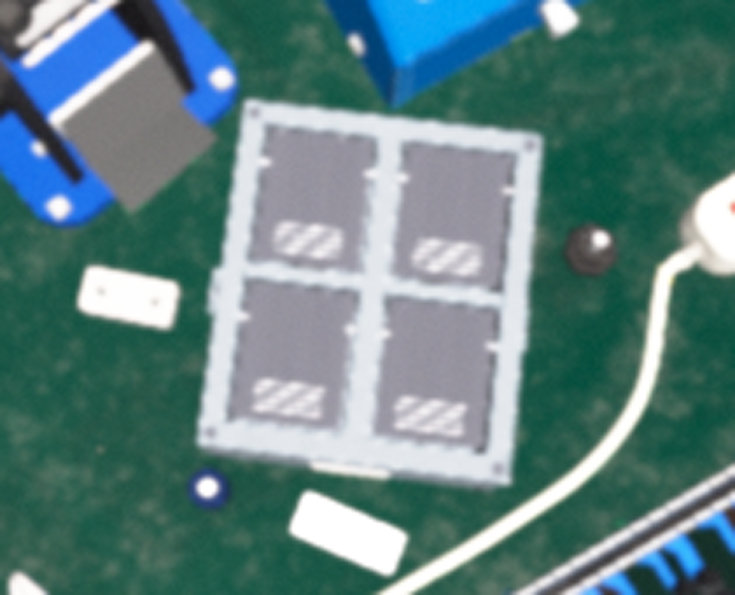

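The crop shows four hatches with their ribbed strips at the lower ends (crop pixels 288,398 / 430,415 / 308,242 / 447,258), so the box's x axis points up at yaw ≈ -7°. Next I'll work out the moves in tool axes.

```bash
cat >> h.py <<'E'
C=np.array([.4769,-.2517]);YAW=np.deg2rad(-7.07)
Bm=R.from_euler('z',YAW).as_matrix()
PR={1:(-.074,.043),2:(-.074,-.043),3:(.024,.043),4:(.024,-.043)}
def boxw(x,y,z): return np.array([*C,0])+Bm@np.array([x,y,z])
def rep():
    s=manip.state();q=np.array(s["tool_rot"]);r=R.from_quat(q[[1,2,3,0]])
    p=np.array(s["tool_pos"]);f=r.apply([0,0,.025])+p
    b=Bm.T@(f-np.array([*C,0]))
    want=R.from_matrix(Bm@np.diag([1,-1,-1.]))
    print("t",round(s["time"],2),"tip in box mm",np.round(b*1e3,1),"rotvec left (tool)",np.round((r.inv()*want).as_rotvec(),3),"F",np.round(s["contact_force"],1),"g",round(s["gripper_width"],2))
    for k,v in PR.items(): print(k,"world",np.round(boxw(*v,.085),3),"shift in tool mm (tip to top, present axes)",np.round(r.inv().apply(boxw(*v,.085)-f)*1e3,1), "in wanted axes",np.round(want.inv().apply(boxw(*v,.085)-f)*1e3,1))
E
python3 -c "from h import *;rep()"
```

```text
t 0.8 tip in box mm [-226.7 -368.9  231.3] rotvec left (tool) [0.   0.   0.46] F [ 0.4 -0.9 -0. ] g 1.0
1 world [ 0.409 -0.2    0.085] shift in tool mm (tip to top, present axes) [ 319.7 -301.2  146.3] in wanted axes [ 152.7 -411.9  146.3]
2 world [ 0.398 -0.285  0.085] shift in tool mm (tip to top, present axes) [ 281.5 -224.2  146.3] in wanted axes [ 152.7 -325.9  146.3]
3 world [ 0.506 -0.212  0.085] shift in tool mm (tip to top, present axes) [ 407.5 -257.7  146.3] in wanted axes [ 250.7 -411.9  146.3]
4 world [ 0.495 -0.297  0.085] shift in tool mm (tip to top, present axes) [ 369.4 -180.7  146.3] in wanted axes [ 250.7 -325.9  146.3]
```

```bash
python3 -m inch '[[[0,0,0],[0,0,0.115],0],[[0,0,0],[0,0,0.115],0],[[0,0,0],[0,0,0.115],0],[[0,0,0],[0,0,0.115],0],[[0.02,-0.04,0],[0,0,0],0],[[0.02,-0.04,0],[0,0,0],0],[[0.02,-0.04,0],[0,0,0],0],[[0.02,-0.04,0],[0,0,0],0]]' && python3 -m inch '[[[0.018,-0.04,0],[0,0,0],0],[[0.018,-0.04,0],[0,0,0],0],[[0.018,-0.04,0],[0,0,0],0],[[0.018,-0.04,0.02],[0,0,0],0],[[0,0,0.03],[0,0,0],0],[[0,0,0.03],[0,0,0],0],[[0,0,0],[0,0,0],0],[[0,0,0],[0,0,0],0]]' && python3 -c "from h import *;rep()"
```

```text
time: 1.6
tool_pos: [0.3062, -0.4395, 0.2564]
tool_rot: [0.0, 0.998, -0.062, 0.0]
contact_force: [0.2, 0.5, -0.3]
gripper_width: 0.001
grasp_force: 0.0
time: 2.4
tool_pos: [0.3966, -0.2909, 0.1765]
tool_rot: [-0.0, 0.998, -0.062, -0.0]
contact_force: [0.3, 0.5, 0.8]
gripper_width: 0.001
grasp_force: 0.0
t 2.4 tip in box mm [-74.9 -48.8 151.5] rotvec left (tool) [-0.     0.001  0.   ] F [0.3 0.5 0.8] g 0.0
1 world [ 0.409 -0.2    0.085] shift in tool mm (tip to top, present axes) [  0.9 -91.8  66.5] in wanted axes [  0.9 -91.8  66.5]
2 world [ 0.398 -0.285  0.085] shift in tool mm (tip to top, present axes) [ 0.9 -5.8 66.5] in wanted axes [ 0.9 -5.8 66.5]
3 world [ 0.506 -0.212  0.085] shift in tool mm (tip to top, present axes) [ 98.9 -91.8  66.4] in wanted axes [ 98.9 -91.8  66.5]
4 world [ 0.495 -0.297  0.085] shift in tool mm (tip to top, present axes) [98.9 -5.8 66.4] in wanted axes [98.9 -5.8 66.5]
```

```bash
python3 -m inch '[[[0.001,-0.006,0.03],[0,0,0],0],[[0,0,0.02],[0,0,0],0],[[0,0,0.01],[0,0,0],0],[[0,0,0],[0,0,0],0],[[0,0,0],[0,0,0],0]]' && python3 -m inch '[[[0,0,0.002],[0,0,0],0],[[0,0,0.001],[0,0,0],0],[[0,0,0],[0,0,0],0]]' && python3 -m inch '[[[0,0,0.001],[0,0,0],0],[[0,0,0],[0,0,0],0]]'&& python3 -m inch '[[[0,0,0.001],[0,0,0],0],[[0,0,0],[0,0,0],0]]'
```

```text
time: 2.9
tool_pos: [0.3992, -0.2862, 0.1181]
tool_rot: [0.001, 0.998, -0.062, 0.001]
contact_force: [-0.7, -0.6, 0.2]
gripper_width: 0.0
grasp_force: 0.0
time: 3.2
tool_pos: [0.3987, -0.2854, 0.1138]
tool_rot: [0.0, 0.998, -0.062, 0.0]
contact_force: [0.8, 0.0, 0.4]
gripper_width: 0.002
grasp_force: 0.0
time: 3.4
tool_pos: [0.3984, -0.2851, 0.1123]
tool_rot: [-0.0, 0.998, -0.062, -0.0]
contact_force: [-0.2, -0.9, 0.6]
gripper_width: -0.002
grasp_force: 0.0
time: 3.6
tool_pos: [0.3984, -0.2851, 0.1111]
tool_rot: [-0.0, 0.998, -0.062, -0.0]
contact_force: [-1.0, 0.1, 0.2]
gripper_width: -0.002
grasp_force: 0.0
```

```bash
python3 -m inch '[[[0,0,0.001],[0,0,0],0],[[0,0,0],[0,0,0],0]]' | grep -E "pos|contact"; python3 -m inch '[[[0,0,0.001],[0,0,0],0],[[0,0,0],[0,0,0],0]]'| grep -E "pos|contact"
```

```text
tool_pos: [0.3984, -0.2851, 0.1101]
contact_force: [-0.3, -0.4, 0.1]
tool_pos: [0.3984, -0.2851, 0.1094]
contact_force: [-0.9, 0.4, 0.8]
```

```bash
python3 -m inch '[[[0,0,0.001],[0,0,0],0],[[0,0,0],[0,0,0],0]]' | grep -E "pos|contact"
```

```text
tool_pos: [0.3985, -0.2852, 0.1085]
contact_force: [-1.7, -0.3, 3.6]
```

```bash
python3 -m inch '[[[0,0,0.001],[0,0,0],0],[[0,0,0],[0,0,0],0]]' | grep -E "pos|contact"
```

```text
tool_pos: [0.3985, -0.2852, 0.1084]
contact_force: [-4.0, 3.4, 8.1]
```

```bash
python3 -m inch '[[[0,0,0.001],[0,0,0],0],[[0,0,0],[0,0,0],0]]' | grep -E "pos|contact"
```

```text
tool_pos: [0.3985, -0.2853, 0.1083]
contact_force: [-5.9, 4.8, 14.7]
```

Hatch 2 is held: the force rises while it barely gives. I'll lift off and try hatch 4.

```bash
python3 -m inch '[[[0,0,-0.02],[0,0,0],0],[[0.04,0,0],[0,0,0],0],[[0.04,0,0],[0,0,0],0],[[0.018,0,0.008],[0,0,0],0],[[0,0,0.005],[0,0,0],0],[[0,0,0],[0,0,0],0],[[0,0,0],[0,0,0],0]]' >/dev/null; python3 -c "from h import *;rep()" | grep -E "^t|^4"; for i in 1 2 ; do :; done; python3 -m inch '[[[0,0,0.001],[0,0,0],0],[[0,0,0],[0,0,0],0]]'| grep -E "pos|contact"
```

```text
t 5.3 tip in box mm [ 23.  -42.6  87.6] rotvec left (tool) [-0.001  0.001 -0.   ] F [-1.9 -0.1  0. ] g 0.0
4 world [ 0.495 -0.297  0.085] shift in tool mm (tip to top, present axes) [1.  0.4 2.6] in wanted axes [1.  0.4 2.6]
tool_pos: [0.4951, -0.2973, 0.1125]
contact_force: [-0.2, -0.4, 0.8]
```

```bash
python3 -m inch '[[[0,0,0.001],[0,0,0],0],[[0,0,0.001],[0,0,0],0],[[0,0,0],[0,0,0],0]]' | grep -E "pos|contact"
```

```text
tool_pos: [0.4955, -0.2972, 0.1102]
contact_force: [-0.4, -0.6, 0.2]
```

```bash
python3 -m inch '[[[0,0,0.001],[0,0,0],0],[[0,0,0],[0,0,0],0]]' | grep -E "pos|contact"
```

```text
tool_pos: [0.4957, -0.2972, 0.1095]
contact_force: [-1.1, 0.3, 1.4]
```

```bash
python3 -m inch '[[[0,0,0.001],[0,0,0],0],[[0,0,0],[0,0,0],0]]' | grep -E "pos|contact"
```

```text
tool_pos: [0.4957, -0.2973, 0.1085]
contact_force: [-1.1, 0.3, 2.7]
```

```bash
python3 -m inch '[[[0,0,0.001],[0,0,0],0],[[0,0,0],[0,0,0],0]]' | grep -E "pos|contact"
```

```text
tool_pos: [0.4957, -0.2973, 0.1084]
contact_force: [-4.5, 2.3, 7.7]
```

```bash
python3 -m inch '[[[0,0,0.001],[0,0,0],0],[[0,0,0],[0,0,0],0]]' | grep -E "pos|contact"
```

```text
tool_pos: [0.4958, -0.2973, 0.1083]
contact_force: [-6.3, 3.3, 12.4]
```

Hatch 4 is held too, so hatch 3 is next.

```bash
python3 -m inch '[[[0,0,-0.02],[0,0,0],0],[[0,-0.04,0],[0,0,0],0],[[0,-0.04,0],[0,0,0],0],[[0,-0.006,0.01],[0,0,0],0],[[0,0,0.006],[0,0,0],0],[[0,0,0],[0,0,0],0],[[0,0,0],[0,0,0],0]]' >/dev/null; python3 -c "from h import *;rep()" | grep -E "^t|^3";  python3 -m inch '[[[0,0,0.001],[0,0,0],0],[[0,0,0],[0,0,0],0]]'| grep -E "pos|contact"
```

```text
t 7.3 tip in box mm [24.1 42.1 84.9] rotvec left (tool) [ 0.     0.001 -0.001] F [ 0.4 -0.2 -0.2] g -0.0
3 world [ 0.506 -0.212  0.085] shift in tool mm (tip to top, present axes) [-0.1 -0.9 -0.1] in wanted axes [-0.1 -0.9 -0.1]
tool_pos: [0.5061, -0.2126, 0.1092]
contact_force: [-0.6, 0.6, -0.4]
```

```bash
python3 -m inch '[[[0,0,0.001],[0,0,0],0],[[0,0,0],[0,0,0],0]]' | grep -E "pos|contact"
```

```text
tool_pos: [0.5064, -0.2123, 0.1086]
contact_force: [-0.6, -0.9, 0.4]
```

```bash
python3 -m inch '[[[0,0,0.001],[0,0,0],0],[[0,0,0],[0,0,0],0]]' | grep -E "pos|contact"
```

```text
tool_pos: [0.5064, -0.2123, 0.1084]
contact_force: [-3.3, -0.4, 6.2]
```

```bash
python3 -m inch '[[[0,0,0.001],[0,0,0],0],[[0,0,0],[0,0,0],0]]' | grep -E "pos|contact"
```

```text
tool_pos: [0.5065, -0.2123, 0.1083]
contact_force: [-4.6, 1.6, 10.2]
```

Hatch 3 is held as well, so I'll test hatch 1.

```bash
python3 -m inch '[[[0,0,-0.02],[0,0,0],0],[[-0.04,0,0],[0,0,0],0],[[-0.04,0,0],[0,0,0],0],[[-0.018,-0.001,0.01],[0,0,0],0],[[0,0,0.006],[0,0,0],0],[[0,0,0],[0,0,0],0],[[0,0,0],[0,0,0],0]]' >/dev/null; python3 -c "from h import *;rep()" | grep -E "^t|^1";  python3 -m inch '[[[0,0,0.001],[0,0,0],0],[[0,0,0],[0,0,0],0]]'| grep -E "pos|contact"
```

```text
t 8.8 tip in box mm [-72.7  44.   85.7] rotvec left (tool) [ 0.    -0.001  0.   ] F [0.5 0.2 0.1] g 0.0
1 world [ 0.409 -0.2    0.085] shift in tool mm (tip to top, present axes) [-1.3  1.   0.7] in wanted axes [-1.3  1.   0.7]
tool_pos: [0.4099, -0.199, 0.1096]
contact_force: [-0.0, -0.6, 0.0]
```

```bash
python3 -m inch '[[[0,0,0.001],[0,0,0],0],[[0,0,0],[0,0,0],0]]' | grep -E "pos|contact"
```

```text
tool_pos: [0.4096, -0.199, 0.1085]
contact_force: [0.0, 0.3, 0.6]
```

```bash
python3 -m inch '[[[0,0,0.001],[0,0,0],0],[[0,0,0],[0,0,0],0]]' | grep -E "pos|contact"
```

```text
tool_pos: [0.4096, -0.199, 0.1077]
contact_force: [0.8, -0.3, 0.6]
```

```bash
python3 -m inch '[[[0,0,0.001],[0,0,0],0],[[0,0,0],[0,0,0],0]]' | grep -E "pos|contact"
```

```text
tool_pos: [0.4095, -0.199, 0.1066]
contact_force: [1.2, 0.2, 1.5]
```

```bash
python3 -m inch '[[[0,0,0.002],[0,0,0],0],[[0,0,0.002],[0,0,0],0],[[0,0,0],[0,0,0],0]]' | grep -E "pos|contact"; python3 -c "from h import *;rep()" | grep -E "^t"
```

```text
tool_pos: [0.409, -0.1988, 0.102]
contact_force: [0.2, -0.3, 2.2]
t 9.9 tip in box mm [-73.9  44.1  77. ] rotvec left (tool) [0. 0. 0.] F [ 0.2 -0.3  2.2] g 0.0
```

Hatch 1 rocks: it has already moved about 7 mm at roughly 2 N. I'll push it along an arc about its pivot.

```bash
python3 -m inch '[[[0,0,0.004],[0,0,0],0],[[0.001,0,0.004],[0,0,0],0],[[0.002,0,0.004],[0,0,0],0],[[0.002,0,0.004],[0,0,0],0],[[0.003,0,0.004],[0,0,0],0],[[0,0,0],[0,0,0],0]]' | grep -E "pos|contact"; python3 -c "from h import *;rep()" | grep -E "^t"
```

```text
tool_pos: [0.4166, -0.1993, 0.0811]
contact_force: [0.1, -0.0, 0.5]
t 10.5 tip in box mm [-66.3  44.6  56.1] rotvec left (tool) [-0.001  0.002  0.   ] F [ 0.1 -0.   0.5] g 0.0
```

```bash
python3 -m inch '[[[0.003,0,0.003],[0,0,0],0],[[0.004,0,0.003],[0,0,0],0],[[0.003,0,0.002],[0,0,0],0],[[0,0,0],[0,0,0],0]]' | grep -E "pos|contact"; python3 -m inch '[[[0.003,0,0.001],[0,0,0],0],[[0,0,0],[0,0,0],0]]' | grep -E "pos|contact"; python3 -c "from h import *;rep()
im,d=manip.grab_frame('wrist');cv2.imwrite('pics/w1.png',im[:,:,::-1])" | grep -E "^t"
```

```text
tool_pos: [0.4266, -0.2006, 0.0733]
contact_force: [-1.3, 0.0, 0.1]
tool_pos: [0.4297, -0.2011, 0.0728]
contact_force: [-3.2, 0.4, -1.2]
t 11.1 tip in box mm [-53.1  44.4  47.8] rotvec left (tool) [-0.001  0.001  0.   ] F [-3.2  0.4 -1.2] g 0.0
```

View pics/w1.png

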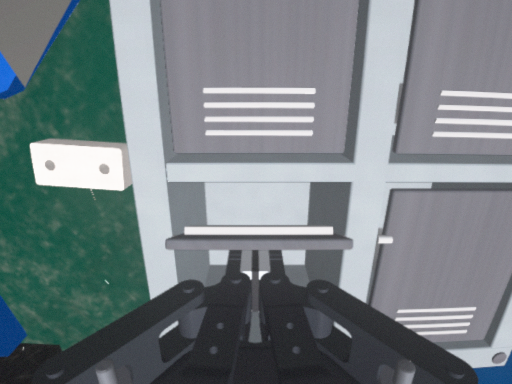

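The wrist view shows hatch 1's far edge standing up at about (260,238), the bay open in front of it and the fingertips inside. The contact geometry gives about 70°, so I'll nudge a little further for margin, then back away and measure.

```bash
python3 -m inch '[[[0.002,0,0],[0,0,0],0],[[0,0,0],[0,0,0],0]]' | grep -E "pos|contact"
```

```text
tool_pos: [0.4319, -0.2015, 0.0732]
contact_force: [-3.6, 0.2, -0.2]
```

```bash
python3 -m inch '[[[-0.006,0,0],[0,0,0],0],[[-0.007,0,0],[0,0,0],0],[[0,0,-0.02],[0,0,0],0],[[0,0,-0.04],[0,0,0],0],[[0,0,-0.045],[0,0,0],0],[[0,0,-0.045],[0,0,0],0],[[0,0,0],[0,0,0],0]]' | grep -E "pos|contact"; python3 -m inch '[[[-0.02,0.04,0],[0,0,0],0],[[-0.02,0.04,0],[0,0,0],0],[[-0.02,0.04,0],[0,0,0],0],[[-0.02,0.04,0],[0,0,0],0],[[-0.02,0.04,0],[0,0,0],0],[[-0.02,0.04,0],[0,0,0],0],[[0,0,0],[0,0,0],0],[[0,0,0],[0,0,0],0]]' | grep -E "pos|contact"; python3 - <<'E'
from h import *
z=np.load("top0.npz");im,d=manip.grab_frame('top');cv2.imwrite('pics/t1.png',cv2.resize(im[110:280,170:380],None,fx=3.5,fy=3.5)[:,:,::-1])
W=world("top",d);B=(W-np.array([*C,0]))@Bm
m=(d>0)&(abs(B[...,1]-.043)<.02)&(B[...,0]>-.1)&(B[...,0]<.0)
for a in np.arange(-.1,0,.004):
    q=m&(B[...,0]>=a)&(B[...,0]<a+.004)
    if q.any(): print(round(a*1e3),np.round(np.percentile(B[q][:,2],[5,50,95])*1e3))
print(manip.state()["time"])
E
```

```text
tool_pos: [0.4224, -0.2024, 0.2324]
contact_force: [0.7, -0.3, 0.4]
tool_pos: [0.2698, -0.4239, 0.2231]
contact_force: [0.8, 0.5, 0.2]
-100 [83. 85. 87.]
-96 [83. 84. 87.]
-88 [3. 5. 9.]
-84 [ 2.  4. 15.]
-80 [ 3. 11. 15.]
-76 [ 2. 13. 16.]
-72 [ 1. 11. 17.]
-68 [ 1.  5. 14.]
-64 [ 2.  4. 12.]
-60 [1. 4. 6.]
-56 [1. 4. 5.]
-52 [ 2.  6. 34.]
-48 [ 3. 38. 45.]
-44 [43. 49. 54.]
-40 [53. 60. 66.]
-36 [66. 72. 78.]
-32 [76. 83. 89.]
-28 [ 89.  95. 100.]
-24 [ 99. 103. 106.]
-20 [101. 103. 104.]
-4 [17. 60. 85.]
12.9
```

View pics/t1.png

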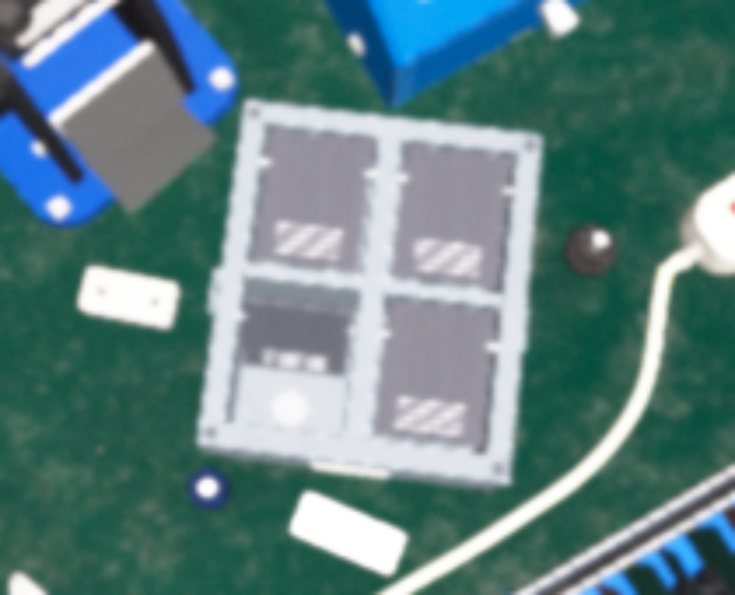

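The crop shows hatch 1 steep and the empty bay floor at (290,405). The other hatches are shut and the loose things haven't moved. The depth slope, 46 mm rise over 16 mm, gives about 71°.

```bash
python3 -c "
from plant import manip
print(manip.job_done())"
```

```text
the job is handed in; nothing more can be done
None
```

The near-left hatch (hatch 1) was the one that rocked; I pushed it open to about 71° by depth measurement and withdrew the arm, leaving the other three (found held, pressed to at most about 15 N) shut and the loose things unmoved in the last picture, then handed the job in at 12.9 s.

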